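# Snap the lid of the packed biscuit box

### The arm

A 7-joint arm with a two-finger parallel gripper is mounted at the origin on a cart in front of the work surface, level with it; the furniture and walls round the work are solid. World frame = base frame: x ahead of the robot, y to its left, z up, the work surface at z = 0. Lengths are in m, angles in rad, forces in N, time in s.
With the tool pointing down it reaches from about 0.4 to 0.85 m from the base axis. Payload 10.4 kg.
Tool frame: the origin (TCP) lies between the finger pads; the fingertips stand 22 mm ahead of it and the grasp point (between the pads) lies 3 mm ahead of it; z points along the fingers, y is the line along which they close (so a half turn about z gives the same grasp; the last joint's range is limited). The gripper opens to 85 mm and grips with 20 to 120 N. Pads are 22 mm wide; open, the fingers measure 114 mm over their backs; the gripper's body (76 mm by 85 mm) begins 54 mm behind the grasp point. The pads swing forward as they close: fully open they stand 13 mm farther back than shut.
Start: joints at [1.138, 0.332, -0.065, 1.46, 0.022, 1.35, -0.088], TCP at [0.249, -0.573, 0.253] pointing down, gripper open.
Joint ranges: [-2.6, 2.6], [-0.5, 2.12], [-1.47, 1.34], [0.16, 2.42], [-1.27, 4.41], [0.06, 2.06], [-2.6, 2.6]. Speed limits (rad/s): [2.22, 2.22, 2.79, 2.79, 3.14, 3.14, 3.14].

### API

Orientations are given as a unit quaternion [x, y, z, w].
In Python, from workcell import manip, camera, ticket, boxes_of, outline_of gives the robot as it stands.
- The arm moves only by the tool carry_out, never from a script. Its argument "deltas" is a list of rows, each a list of 5 numbers: the shift along the tool's x, y, z as a fraction of full scale, then the turn about the tool's z as a fraction of full scale, then the opening, from -1 (shut) to 1 (fully open), so that 0 is half open. In form: [[tx, ty, tz, spin, gripper], ...]. A call has 1 to 20 rows; each row is the pose to reach, as a shift and turn from the pose commanded when the call began, along the tool's axes at that moment; what a row does not reach only later rows make up. Full scale, the value 1, is 150 mm for a shift and 30 degrees for a turn. A row lasts 1/8 s, in which the tool goes at most 62.5 mm and 10.7 degrees, less where a joint would pass 70% of its speed; a pose out of reach is approached as far as the arm can. A call with a number of a shift or a turn outside -1 to 1 is refused whole. A call with a gripper value outside its range is refused whole. The fingers move at their own pace and stop on an object; "force" is the grip in N (left out, the last holds). Time passes only in rows, so rows that repeat a pose let the fingers close. It gives the time, the measured TCP pose, the force, the opening and the grip force at its end, in the units of the state.
- manip.get_obs(): the state, without advancing time (a new reading comes with each control period).
- camera(name): name is "scene" or "top"; returns a dict with "img" (384x512x3 uint8, red, green, blue), "depth" (384x512 float32, m along the optical axis (not along the pixel's ray), 0 where there is no reading), "vertical_fov" (degrees; the focal length in pixels is half the picture's height over the tangent of half this angle, whatever the lens; pixels are square), "cx", "cy" (the principal point, pixels), "k1" (the pictures are not rectified: a ray, as slopes to the right and down, at radius r is drawn at 1 + k1 r^2 times it, then the intrinsics apply), "R" (3x3) and "t" (3): a world point X has camera coordinates R X + t. Camera axes: x right, y down, z forward; pixel columns grow to the right and rows downward; lengths in m; the calibration is good to about 2 mm. A picture is of the moment at which its call begins.
- ticket.hand_in(): hands the job in; it is judged then, once.
Trained networks look in a picture, given as the dict that the camera call returned (one of the last four; its "shot" number tells which), for a name from the list of things; names that differ only in an ending like _2 or _b are one class to them, and where a whole thing is asked for, a point or a joint stands for the part that bears it (a point fixed in the world has none). Each returns a list of dicts, best first, with "conf" (0 to 1); they miss things now and then, are a little off and sometimes report something else, mostly with a low value. They report only what shows in the picture. A call takes as long as a camera call.
- boxes_of(query, picture): "position" ([x, y, z] in m, in world coordinates, good to about 4 mm: the middle of the surface that is visible of it).
- outline_of(query, picture): "region" (384x512 bool, what is visible of it).
The state is a dict: "clock": time; "joint_pos": joint angles; "joint_velocities": joint speeds; "tau": joint torques, N m; "position": TCP position; "ee_rot": TCP orientation; "ft_force": force on the tool from outside, world axes, zero at the start; "torque": the same for the moment, N m; "grip_width": opening from 0.0 (shut) to 1.0 (fully open); "grasp_force": force on a finger pad.
Only numpy, scipy, OpenCV 4.12 (cv2) and the standard library are available. Lean on these libraries where they do the work, as an engineer would, in place of code of your own. Each camera call takes 0.05 s, during which the arm holds its last target. There are 200 camera calls.

### The job

The biscuit box with the green lid is packed: press down all four raised snap tabs around its lid, one after another, until each is fully in and lies flat, and leave the box standing about where it is. Do not touch the empty box with the orange lid.

Things in the scene. Friction and masses are not known exactly. Their poses are not given: they have to be found in the camera images.
- green_box: Clear biscuit box with a green lid, filled, 0.7 kg, loose; lid 104 (box x) x 88 mm (box y), plate top at height 52 mm. Origin: centre of its underside, on the desk; z up. Mid-side on each of the four lid edges is a green snap tab, 34 mm along the edge, 26 mm deep, hinged at its inner edge, which lies at height 54 mm, 29 mm from the box centre (front, back) or 21 mm (left, right).
- tab_front (a joint): Angle (rad) of the green tab on the box's -x side: 0 raised 24 degrees, outer edge at height 66 mm; 0.42 pressed in (its stop): level, top at 56 mm. Press its outer half straight down, best 16 mm out from the hinge, i.e. 45 mm from the box centre. The press fit is stiff (4 N at the outer edge, to 9 N nearer the hinge) all the way and keeps the tab where it is left: press to the stop.
- tab_back (a joint): The same for the tab on the box's +x side; press 45 mm from the box centre. 0 raised, 0.42 pressed in.
- tab_left (a joint): The same for the tab on the box's +y side; press 37 mm from the box centre. 0 raised, 0.42 pressed in.
- tab_right (a joint): The same for the tab on the box's -y side; press 37 mm from the box centre. 0 raised, 0.42 pressed in.
- orange_box: The same box, empty, with an orange lid and four raised orange tabs, standing near the green one (either may be the nearer); to be left alone. Origin: centre of its underside; z up.

How it is judged:
By the outcome, as a careful person would: the job done as asked, in the order asked, and still so for the second after the job is handed in, with the robot touching nothing.
It also fails if it takes over 38 s, if anything falls off the work surface, if the arm or the gripper's body presses on something with over 40 N, if the wrist force passes 120 N, or if a joint passes its speed limit or range.

## Working session

There is one attempt and no reset: what is moved stays moved. The work goes in short steps, Python scripts to look and compute and a tool call to move; the robot and the scene stay as the last step left them, time stands still between calls to the robot, and variables do not carry over. Pictures are saved under pics/ and viewed, at most 10 in all, crops included, and the job is handed in when it is done.

Besides the shell and the picture viewer there is one more tool, called after "Call:" by a JSON object that holds its "fn" and its "kwargs". carry_out: Moves the arm, as the interface text tells. Its arguments: {"type":"object","properties":{"deltas":{"type":"array","items":{"type":"array","items":{"type":"number"}}},"force":{"type":"number"}},"required":["deltas"]}

```bash
mkdir -p pics; cat > h.py <<'E'
import numpy as np, cv2
from workcell import manip, camera, ticket, boxes_of, outline_of
def pts(p, mask):
    f=p["img"].shape[0]/2/np.tan(np.radians(p["vertical_fov"])/2)
    v,u=np.nonzero(mask&(p["depth"]>0)); z=p["depth"][v,u]
    d=np.stack([(u-p["cx"])/f,(v-p["cy"])/f],1); s=d.copy()
    for _ in range(10): s=d/(1+p["k1"]*(s**2).sum(1,keepdims=True))
    X=np.c_[s*z[:,None],z]
    return (X-p["t"])@p["R"], u, v
E
python3 - <<'E'
from h import *
ims=[]
o=manip.get_obs(); print(o["position"],o["ee_rot"],o["clock"],o["grip_width"])
for n in("scene","top"):
    p=camera(n); ims.append(p["img"])
    for q in("green_box","orange_box","tab_front","tab_left","tab_right","tab_back"):
        for r in boxes_of(q,p)[:4]: print(n,q,np.round(r["position"],3),round(r["conf"],2))
    hsv=cv2.cvtColor(p["img"],cv2.COLOR_RGB2HSV)
    for q in("green_box","orange_box"):
      for r in outline_of(q,p)[:1]:
        m=r["region"]; X,u,v=pts(p,m)
        k=(X[:,2]>.045)&(X[:,2]<.075); X=X[k]
        print(n,q,r["conf"],m.sum(),k.sum(),u.mean(),v.mean())
        if k.sum()>20:
            print(cv2.minAreaRect(X[:,:2].astype(np.float32)*1000),np.percentile(X[:,2],[5,50,95]))
cv2.imwrite("pics/a.png",cv2.cvtColor(cv2.resize(np.vstack(ims),(400*1,600)),cv2.COLOR_RGB2BGR))
cv2.imwrite("pics/top.png",cv2.cvtColor(cv2.resize(ims[1],(800,600)),cv2.COLOR_RGB2BGR))
E
```

```text
[ 0.24886508 -0.57294498  0.25252155] [ 9.79079290e-01  2.03477867e-01 -1.88985472e-04 -6.82081740e-04] 0.0 1.0016994299186537
scene orange_box [ 0.476 -0.4    0.052] 0.97
scene green_box 0.73 196 6 261.46907216494844 208.8556701030928
scene orange_box 0.8 1471 751 285.66392881587956 239.13347022587268
((507.1493225097656, -401.59320068359375), (87.60841369628906, 112.75807189941406), 32.26392364501953) [0.04859    0.05287599 0.06402067]
top green_box [ 0.593 -0.262  0.053] 0.9
top green_box [ 0.511 -0.401  0.05 ] 0.71
top orange_box [ 0.512 -0.401  0.052] 0.94
top tab_front [ 0.561 -0.24   0.058] 0.52
top tab_left [ 0.618 -0.24   0.066] 0.62
top tab_back [ 0.622 -0.286  0.06 ] 0.84
top green_box 0.66 2509 2445 243.23350659736104 146.07596961215515
((590.7664794921875, -264.2313232421875), (94.83284759521484, 114.1883773803711), 45.31822204589844) [0.05010229 0.05416932 0.06517472]
top orange_box 0.59 2551 2499 313.4650611922621 185.04619028819582
((511.62188720703125, -400.0328674316406), (94.63653564453125, 113.20037078857422), 36.00650405883789) [0.05017545 0.05448548 0.06533621]
```

View pics/top.png

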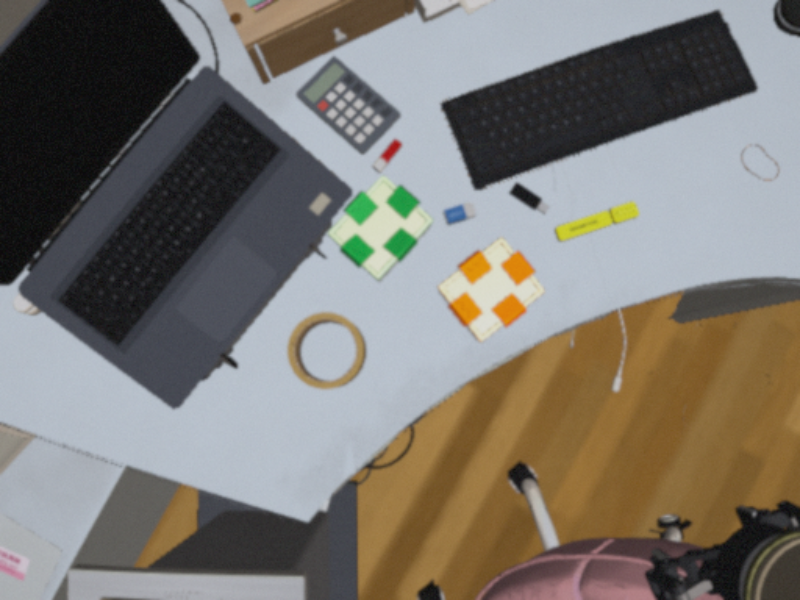

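View pics/a.png

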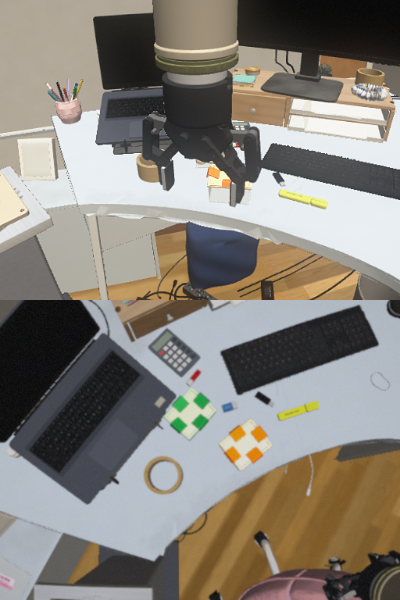

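The top view shows the green box at about (380,227) and the orange one at about (490,288), each with four raised tabs. The detector's 0.71 green candidate is actually the orange box. Next I'll measure the green tabs.

```bash
python3 - <<'E'
from h import *
p=camera("top"); hsv=cv2.cvtColor(p["img"],cv2.COLOR_RGB2HSV)
m=(hsv[...,0]>45)&(hsv[...,0]<85)&(hsv[...,1]>120)
n,l,s,c=cv2.connectedComponentsWithStats(m.astype(np.uint8))
C=[]
for i in range(1,n):
    if s[i,4]<100: continue
    X,_,_=pts(p,l==i); X=X[(X[:,2]>.045)&(X[:,2]<.075)]
    if len(X)<50: continue
    r=cv2.minAreaRect(X[:,:2].astype(np.float32)*1000)
    C.append(X.mean(0)); print(s[i,4],c[i],X.mean(0).round(4),np.percentile(X[:,2],[5,95]).round(3),np.round(r[0],1),np.round(r[1],1),round(r[2],1))
C=np.array(C); o=C.mean(0); print("centre",o.round(4))
for x in C: d=x-o; print((d[:2]*1000).round(1),np.hypot(*d[:2]).round(4),np.degrees(np.arctan2(d[1],d[0])).round(1))
E
```

```text
201 [257.37810945 128.68159204] [ 0.6215 -0.2922  0.0617] [0.057 0.067] [ 622.4 -292.8] [29.8 25.7] 47.8
207 [230.42028986 132.62318841] [ 0.6142 -0.2399  0.0615] [0.056 0.066] [ 615.  -239.2] [25.2 30.7] 43.8
201 [256.03482587 155.82587065] [ 0.5679 -0.2893  0.0617] [0.056 0.066] [ 568.7 -289. ] [25.9 29.9] 46.4
199 [228.12060302 159.62311558] [ 0.561  -0.2355  0.0615] [0.055 0.066] [ 561.6 -235.5] [30.1 25.8] 47.0
centre [ 0.5912 -0.2642  0.0616]
[ 30.4 -28. ] 0.0413 -42.7
[23.  24.3] 0.0335 46.5
[-23.2 -25. ] 0.0342 -132.9
[-30.2  28.8] 0.0417 136.4
```

Call:
{"fn": "carry_out", "kwargs": {"deltas": [[0.3,-0.1,0,-0.25,-1],[0.65,-0.2,0,-0.5,-1],[1,-0.33,0,-0.773,-1],[1,-0.33,0,-0.773,-1],[1,-0.33,0,-0.773,-1]]}}

```text
clock: 1.58
position: [0.3665, -0.4685, 0.2534]
ee_rot: [0.918, 0.396, -0.0, 0.0]
ft_force: [-0.9, -0.6, 0.1]
grip_width: 0.002
grasp_force: 0.0
```

```bash
cat >> h.py <<'E'
from scipy.spatial.transform import Rotation as Ro
def go(tgts):
    o=manip.get_obs(); R=Ro.from_quat(o["ee_rot"]); M=R.as_matrix()
    print("t",round(o["clock"],2),"pos",o["position"].round(4),"xang",np.degrees(np.arctan2(M[1,0],M[0,0])).round(2),"z",M[:,2].round(3),"F",np.round(o["ft_force"],1),"w",round(o["grip_width"],3))
    for n,T in tgts.items(): print(n,(R.inv().apply(np.array(T)-o["position"])/.15).round(3))
T=dict(A=(.624,-.2951,.1),B=(.6166,-.2373,.1),C=(.5658,-.2911,.1),D=(.5584,-.2333,.1))
E
python3 -c "from h import *; go(T)"
```

```text
t 1.57 pos [ 0.3665 -0.4685  0.2534] xang 46.62 z [-0. -0. -1.] F [-0.9 -0.6  0.1] w 0.002
A [2.02  0.454 1.021]
B [2.266 0.153 1.021]
C [1.773 0.154 1.021]
D [ 2.019 -0.147  1.021]
```

Call:
{"fn": "carry_out", "kwargs": {"deltas": [[0.33,0.05,0,0,-1],[0.66,0.1,0,0,-1],[1,0.15,0.1,0,-1]]}}

```text
clock: 1.95
position: [0.4865, -0.3758, 0.2393]
ee_rot: [0.919, 0.394, 0.0, 0.001]
ft_force: [1.1, -0.7, -0.1]
grip_width: 0.002
grasp_force: 0.0
```

Call:
{"fn": "carry_out", "kwargs": {"deltas": [[0.3,0,0.2,0,-1],[0.6,0,0.5,0,-1],[0.77,0,0.8,0,-1],[0.77,0,0.9,0,-1],[0.77,0,0.9,0,-1]]}}

```text
clock: 2.58
position: [0.564, -0.2925, 0.1027]
ee_rot: [0.919, 0.395, -0.001, -0.0]
ft_force: [-0.7, -0.7, -0.2]
grip_width: 0.0
grasp_force: 0.0
```

```bash
python3 -c "
from h import *
go(T)
p=camera('top');cv2.imwrite('pics/b.png',cv2.cvtColor(cv2.resize(p['img'][80:230,180:380],(800,600)),cv2.COLOR_RGB2BGR))"
```

```text
t 2.58 pos [ 0.564  -0.2925  0.1027] xang 46.5 z [-0.002 -0.    -1.   ] F [-0.7 -0.7 -0.2] w 0.0
A [0.263 0.302 0.017]
B [0.509 0.001 0.017]
C [0.015 0.002 0.018]
D [ 0.261 -0.299  0.018]
```

View pics/b.png

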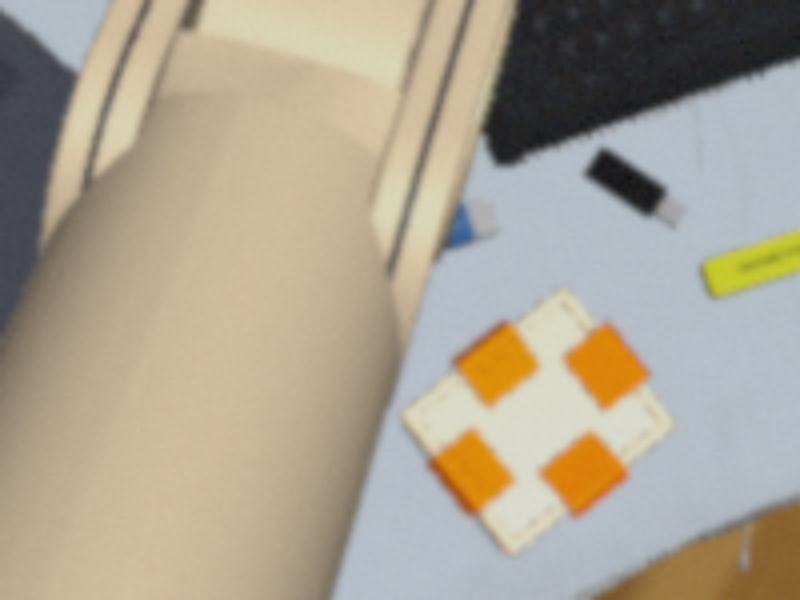

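The arm hides the green box, and the orange box is clear of it. I'll press the first tab (the one nearest the robot) by force and height.

Call:
{"fn": "carry_out", "kwargs": {"deltas": [[0.01,0,0.06,0,-1],[0.01,0,0.09,0,-1],[0.01,0,0.12,0,-1],[0.01,0,0.145,0,-1],[0.01,0,0.165,0,-1],[0.01,0,0.17,0,-1],[0.01,0,0.17,0,-1]]}}

```text
clock: 3.5
position: [0.5666, -0.29, 0.0783]
ee_rot: [0.918, 0.396, 0.0, 0.001]
ft_force: [-1.7, -2.2, 3.3]
grip_width: 0.003
grasp_force: 2.0
```

Call:
{"fn": "carry_out", "kwargs": {"deltas": [[0,0,0.01,0,-1],[0,0,0.02,0,-1],[0,0,0.02,0,-1]]}}

```text
clock: 3.88
position: [0.5668, -0.29, 0.0778]
ee_rot: [0.918, 0.396, 0.0, 0.001]
ft_force: [-12.4, 1.1, 26.2]
grip_width: -0.001
grasp_force: 13.3
```

Call:
{"fn": "carry_out", "kwargs": {"deltas": [[0,0,-0.08,0,-1],[0,0,-0.18,0,-1],[0.25,0,-0.18,0,-1],[0.485,0,-0.18,0,-1],[0.485,0,-0.18,0,-1],[0.485,0,-0.12,0,-1],[0.485,0,-0.09,0,-1],[0.485,0,-0.06,0,-1],[0.485,0,-0.04,0,-1],[0.485,0,-0.02,0,-1],[0.485,0,-0.005,0,-1],[0.485,0,0,0,-1],[0.485,0,0,0,-1]]}}

```text
clock: 5.5
position: [0.6174, -0.2357, 0.0779]
ee_rot: [0.918, 0.396, 0.001, 0.0]
ft_force: [-6.9, 7.0, 23.8]
grip_width: -0.003
grasp_force: 11.8
```

```bash
python3 -c "
from h import *
go(T)"
```

```text
t 5.5 pos [ 0.6174 -0.2357  0.0779] xang 46.68 z [ 0.003  0.    -1.   ] F [-6.9  7.  23.8] w -0.003
A [-0.258  0.304 -0.147]
B [-0.011  0.004 -0.147]
C [-0.504  0.004 -0.148]
D [-0.258 -0.297 -0.148]
```

Call:
{"fn": "carry_out", "kwargs": {"deltas": [[0,0,-0.08,0,-1],[0,0,-0.18,0,-1],[-0.13,0.16,-0.18,0,-1],[-0.255,0.31,-0.18,0,-1],[-0.255,0.31,-0.18,0,-1],[-0.255,0.31,-0.12,0,-1],[-0.255,0.31,-0.09,0,-1],[-0.255,0.31,-0.06,0,-1],[-0.255,0.31,-0.04,0,-1],[-0.255,0.31,-0.02,0,-1],[-0.255,0.31,-0.005,0,-1],[-0.255,0.31,0,0,-1],[-0.255,0.31,0,0,-1]]}}

```text
clock: 7.12
position: [0.6255, -0.2964, 0.0779]
ee_rot: [0.918, 0.396, 0.001, 0.002]
ft_force: [-3.2, 0.4, 18.0]
grip_width: -0.002
grasp_force: 9.0
```

Call:
{"fn": "carry_out", "kwargs": {"deltas": [[0,0,-0.08,0,-1],[0,0,-0.18,0,-1],[0,-0.3,-0.18,0,-1],[0,-0.615,-0.18,0,-1],[0,-0.615,-0.18,0,-1],[0,-0.615,-0.12,0,-1],[0,-0.615,-0.09,0,-1],[0,-0.615,-0.06,0,-1],[0,-0.615,-0.04,0,-1],[0,-0.615,-0.02,0,-1],[0,-0.615,-0.005,0,-1],[0,-0.615,0,0,-1],[0,-0.615,0,0,-1]]}}

```text
clock: 8.75
position: [0.5572, -0.2329, 0.0776]
ee_rot: [0.918, 0.396, -0.0, 0.0]
ft_force: [-16.4, 5.4, 34.7]
grip_width: 0.002
grasp_force: 17.1
```

All four reached the stop. I'll lift and back off to look.

Call:
{"fn": "carry_out", "kwargs": {"deltas": [[0,0,-0.2,0,-1],[0,0,-0.6,0,-1],[-0.3,0,-1,0,-1],[-0.6,0,-1,0,-1],[-1,0,-1,0,-1],[-1,0,-1,0,-1]]}}

```text
clock: 9.5
position: [0.4503, -0.3471, 0.2246]
ee_rot: [0.92, 0.392, -0.001, 0.001]
ft_force: [0.6, 1.3, -0.0]
grip_width: 0.006
grasp_force: 0.0
```

Call:
{"fn": "carry_out", "kwargs": {"deltas": [[-0.3,0.1,0,0,-1],[-0.6,0.3,0,0,-1],[-0.9,0.5,0,0,-1],[-0.9,0.8,0,0,-1],[-0.9,0.8,0,0,-1]]}}

```text
clock: 10.12
position: [0.4504, -0.5234, 0.2221]
ee_rot: [0.918, 0.396, 0.0, -0.001]
ft_force: [-0.9, 1.4, -1.1]
grip_width: 0.002
grasp_force: 0.0
```

```bash
cat > chk.py <<'E'
from h import *
go({})
p=camera("top"); hsv=cv2.cvtColor(p["img"],cv2.COLOR_RGB2HSV)
for nm,lo,hi in(("g",45,85),("o",8,20)):
  m=(hsv[...,0]>lo)&(hsv[...,0]<hi)&(hsv[...,1]>120)
  n,l,s,c=cv2.connectedComponentsWithStats(m.astype(np.uint8))
  for i in range(1,n):
    if s[i,4]<100: continue
    X,_,_=pts(p,l==i); X=X[(X[:,2]>.045)&(X[:,2]<.075)]
    if len(X)>50: print(nm,s[i,4],X.mean(0).round(4),np.percentile(X[:,2],[5,95]).round(4))
cv2.imwrite('pics/c.png',cv2.cvtColor(cv2.resize(p['img'][80:230,180:380],(800,600)),cv2.COLOR_RGB2BGR))
E
python3 chk.py
```

```text
t 10.12 pos [ 0.4504 -0.5234  0.2221] xang 46.67 z [-0.001  0.002 -1.   ] F [-0.9  1.4 -1.1] w 0.002
g 191 [ 0.6219 -0.2921  0.0559] [0.0532 0.0582]
g 190 [ 0.6142 -0.2398  0.0559] [0.053  0.0586]
g 202 [ 0.5686 -0.2887  0.056 ] [0.0537 0.0583]
g 201 [ 0.5612 -0.236   0.056 ] [0.0538 0.0584]
o 204 [ 0.5388 -0.3811  0.0612] [0.056  0.0665]
o 237 [ 0.5371 -0.4335  0.0612] [0.0558 0.0663]
o 232 [ 0.4866 -0.3678  0.0614] [0.0556 0.0662]
o 239 [ 0.4855 -0.4218  0.0614] [0.0557 0.0666]
```

View pics/c.png

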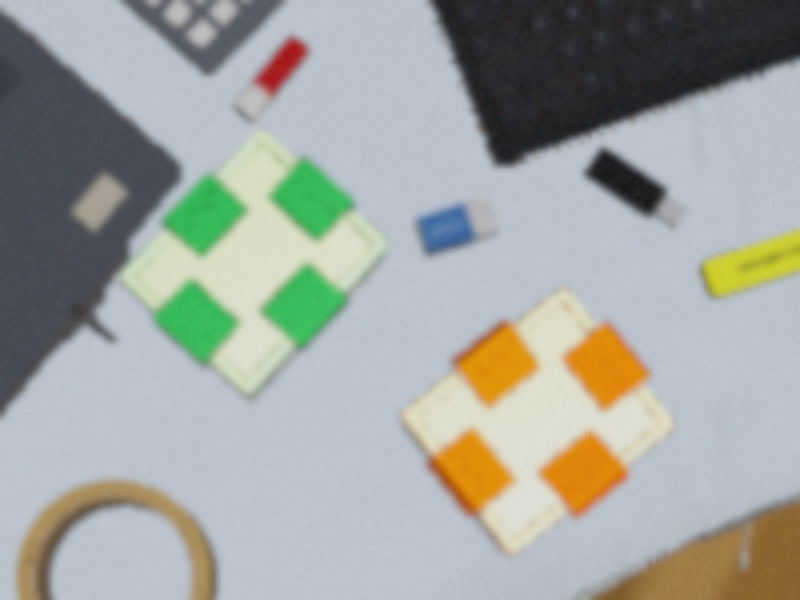

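The four green tabs, between about (200,215) and (310,305), are now flat at 56 mm. The green box hasn't moved, and the orange tabs are still raised.

```bash
python3 -c "
from h import *
print(ticket.hand_in())"
```

```text
the job is handed in; nothing more can be done
None
```

All four tabs on the green box are pressed in and lie flat, the box is where it was, the orange box was not touched, and the job was handed in at about 10 s of robot time.

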